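# Scrub out a paint jar and crate it

### The arm

A 7-joint arm with a two-finger parallel gripper is mounted at the origin on the work surface. World frame = base frame: x ahead of the robot, y to its left, z up, the work surface at z = 0. Lengths are in m, angles in degrees, forces in N, time in s.
With the tool pointing down it reaches from about 0.4 to 0.9 m from the base axis. Payload 5.5 kg.
Tool frame: the origin (TCP) lies at the very end of the fingers, on their centre line; the grasp point (between the pads) lies 19 mm behind it; z points along the fingers, y is the line along which they close (so a half turn about z gives the same grasp; the last joint's range is limited). The gripper opens to 92 mm and grips with 3 to 60 N. Pads are 19 mm wide; open, the fingers measure 130 mm over their backs; the gripper's body (75 mm by 190 mm) begins 47 mm behind the grasp point.
Start: joints at [-55.737, 28.699, -24.465, 88.831, 12.651, 65.22, -12.049], TCP at [0.214, 0.614, 0.227] pointing down, gripper open.
Joint ranges: [-164.97, 164.97], [-17.58, 116.51], [-87.97, 89.64], [11.32, 138.91], [-80.73, 260.73], [10.89, 115.49], [-147.41, 147.41]. Speed limits (degrees/s): [147.25, 147.25, 180, 180, 180, 180, 180].

### API

Orientations are given as a 3x3 rotation matrix whose columns are the frame's x, y, z axes.
In Python, from bench import robot gives the robot as it stands. Calls block until the motion is done:
- robot.move_pose(position, orientation): joint-space move of the TCP to a pose.
- robot.move_l(position, frame=None, max_speed=0.15, threshold=None): straight line of the TCP; frame=None keeps the orientation; max_speed is the mean speed in m/s. With threshold (N) it stops when the force on the tool has changed by that much, and returns True; else False.
- robot.move_joints(angles): joint-space move.
- robot.gripper_to(opening, grip_force=None): finger opening in m; grip_force is the grip in N (None keeps the last); returns when the fingers have stopped.
- robot.pause(seconds).
- robot.solve_ik(position, orientation): joint angles nearest the present ones, or None.
- robot.read_state(): the state.
- robot.capture(name): name is "side" or "top"; returns the picture (400x640x3 uint8, blue, green, red); there is no depth.
- robot.calibration(name): a dict with "vertical_fov" (degrees; the focal length in pixels is half the picture's height over the tangent of half this angle, whatever the lens; pixels are square), "cx", "cy" (the principal point, pixels), "extrinsics" (4x4, takes a point from camera to world coordinates). Camera axes: x right, y down, z forward; pixel columns grow to the right and rows downward; lengths in m; the calibration is good to about 2 mm. A picture is of the moment at which its call begins. calibration takes no time and is no camera call.
A pose or a line that the arm cannot do raises robot.IKError and nothing moves.
- robot.close_job(): hands the job in; it is judged then, once.
The state is a dict: "time_s": time; "joint_positions": joint angles; "qd": joint speeds; "effort": joint torques, N m; "eef_pos": TCP position; "ee_rot": TCP orientation; "force": force on the tool from outside, world axes, zero at the start; "torque": the same for the moment, N m; "gripper_width": finger opening in m; "grip_force": force on a finger pad.
Only numpy, scipy, OpenCV 4.12 (cv2) and the standard library are available. Lean on these libraries where they do the work, as an engineer would, in place of code of your own. Each camera call takes 0.05 s, during which the arm holds its last target. There are 200 camera calls.

### The job

Stand the jar that lies on the wooden rest upright in the rubber dish and let go of it, then take the long brush out of its steel pot and scrub the jar's inside: push the brush down until it presses lightly but noticeably on the jar's bottom, three times, drawing it up to the jar's neck in between. Put the brush back in its pot, bristles down, and only then stand the scrubbed jar upright in the crate's empty cell, the one with the cork disc. Be gentle with the jar's thin bottom and leave the other jars, the closed paint pot and the bauble where they are.

Things in the scene. Friction and masses are not known exactly. Their poses are not given: they have to be found in the camera images.
- jar: white glazed open paint jar, about 0.22 kg, 100 mm tall; outer diameter 60 mm up to 78 mm above its base, narrowing to a 54 mm neck from 86 mm to the rim; wall 3 mm, bottom 4 mm thick (inside 54 mm wide, 48 mm at the neck, 96 mm deep). Origin: centre of the underside; +z along its axis towards the mouth. It starts lying on the rest, axis level
- jar_mouth (a point): centre of that jar's mouth, on its axis in the plane of the rim, 100 mm from the origin; moves with the jar
- rest: fixed wooden board 130 x 85 x 6 mm, on which the jar lies. Four small stops, 14 mm high, beside the jar near its two ends keep it from rolling; the middle 58 mm of the length is free for fingers. Origin: centre of the underside; +x along its length, the way the jar's mouth points. The lying jar's axis is 36 mm above the bench, its middle roughly over the board's middle
- dish: fixed round black rubber dish, outer diameter 88 mm, inner 76 mm, rim 18 mm high, floor 4 mm above the bench. Origin: centre of the underside. The jar stands in it with some play
- pot: fixed round steel pot for the brush, outer diameter 50 mm, inner 40 mm, 75 mm high, floor 5 mm above the bench. Origin: centre of the underside
- brush: long bottle brush, 208 mm, 82 g, upright in the pot, bristles down. Origin: bristle tip, on the axis; +z up the handle. Bristle head 29 mm across from 0 to 78 mm, 6 mm steel stem, round wooden handle 17 mm across from 110 to 208 mm. The end tuft (lowest 14 mm) is springy along the axis: gives from 2 N, 4 N at 5 mm, 6 N at 10 mm, then stops hard; the origin does not move with it
- brush_tip (a point): the brush's unpressed bristle tip (same point as the brush's origin)
- brush_grip (a point): point on the brush's axis 175 mm above the tip, where the handle is well gripped from above
- crate: fixed wooden crate 95 x 280 x 45 mm, walls and floor 6 mm, with three cells in a row along its y, each about 83 x 85 mm, centres 91 mm apart. Origin: centre of the underside. Two cells hold a clean jar, one is empty
- liner: fixed cork disc 72 mm across, 3 mm thick, on the floor (6 mm above the bench) of the crate's empty cell, centred in it. Origin: centre of its underside. The jar is to stand on it
- clean_a: clean open jar, same shape as the other, standing in a crate cell; leave it. Origin: centre of the underside
- clean_b: second clean jar standing in a crate cell; leave it. Origin: centre of the underside
- paint: closed paint pot, 50 mm across and 75 mm tall, on the bench; leave it. Origin: centre of the underside
- bauble: red bauble, 72 mm across, resting on a cork ring; leave it. Origin: its centre
Not all that is in view belongs to the job. What is shaped like the jar but blue is not meant.

How it is judged (in metres and radians):
On the way, in this order (a step that is already met when the one before it is completed fails the run):
1. the jar stands upright in the dish, released (horizontal distance between jar and dish below 0.015 m and z of jar in the frame of dish below 0.01 m and angle between jar's own z axis and vertical below 0.1 rad and contact force between jar and the fingers below 0.2 N), for 0.2 s.
2. the brush presses on the jar's bottom (over 2.5 N) (contact force between brush and jar above 2.5 N and z of brush_tip in the frame of jar below 0.01 m and horizontal distance between brush_tip and jar below 0.026 m and angle between jar's own z axis and vertical below 0.15 rad), for 0.05 s.
3. the brush is drawn up, its tip at least 45 mm above the jar's underside (z of brush_tip in the frame of jar above 0.045 m and horizontal distance between brush_tip and jar below 0.026 m and angle between jar's own z axis and vertical below 0.15 rad), for 0.05 s.
4. the brush presses on the jar's bottom (over 2.5 N) (all of step 2), for 0.05 s.
5. the brush is drawn up, its tip at least 45 mm above the jar's underside (all of step 3), for 0.05 s.
6. the brush presses on the jar's bottom (over 2.5 N) (all of step 4), for 0.05 s.
7. the brush stands in its pot again, bristles down, released, the jar still standing in the dish (horizontal distance between brush and pot below 0.02 m and z of brush in the frame of pot below 0.015 m and angle between brush's own z axis and vertical below 0.25 rad and contact force between brush and the fingers below 0.2 N and horizontal distance between jar and dish below 0.015 m and angle between jar's own z axis and vertical below 0.1 rad), for 0.2 s.
At the end, for the whole second after the job is handed in: the jar stands upright (within 0.1 rad) and at rest on the cork disc in the crate's empty cell (axis within 24 mm of the disc's centre); the brush stands in its pot, bristles down (leaning at most 0.25 rad); both released (horizontal distance between jar and liner below 0.024 m and z of jar in the frame of liner below 0.01 m and angle between jar's own z axis and vertical below 0.1 rad and linear speed of jar below 0.02 m/s and horizontal distance between brush and pot below 0.02 m and z of brush in the frame of pot below 0.015 m and angle between brush's own z axis and vertical below 0.25 rad and linear speed of brush below 0.03 m/s and contact force between each of brush, jar and the fingers below 0.2 N); the robot touches nothing.
It fails at once if the brush is forced against the jar (over 25 N) (contact force between brush and jar above 25 N).
It fails at once if a clean jar is moved (over 25 mm) (distance of clean_a from where it was at the start of the episode above 0.025 m).
It fails at once if the other clean jar is moved (over 25 mm) (distance of clean_b from where it was at the start of the episode above 0.025 m).
It fails at once if the closed paint pot is moved (over 20 mm) (distance of paint from where it was at the start of the episode above 0.02 m).
It fails at once if the bauble is moved (over 20 mm) (distance of bauble from where it was at the start of the episode above 0.02 m).
It also fails if it takes over 72 s, if anything falls off the work surface, if the arm or the gripper's body presses on something with over 40 N, if the wrist force passes 120 N, or if a joint passes its speed limit or range.

## Working session

There is one attempt and no reset: what is moved stays moved. The work goes in short steps, each a Python script; the robot and the scene stay as the last script left them, time stands still between calls to the robot, and variables do not carry over. Pictures are saved under pics/ and viewed, at most 12 in all, crops included, and the job is handed in when it is done.

```bash
mkdir -p pics; ls; python3 - <<'E'
from bench import robot
import cv2,numpy as np
np.set_printoptions(precision=4,suppress=True)
for n in("side","top"):
    cv2.imwrite(f"pics/{n}0.png",robot.capture(n)); c=robot.calibration(n); print(n,c)
s=robot.read_state();print(s)
E
```

```text
pics
side {'vertical_fov': 56.72272211412493, 'cx': 314.94528901739073, 'cy': 201.69151273154966, 'extrinsics': array([[-0.9817, -0.1447,  0.1235,  0.4415],
       [-0.1901,  0.7255, -0.6615,  0.5683],
       [ 0.0061, -0.6729, -0.7397,  0.8054],
       [ 0.    ,  0.    ,  0.    ,  1.    ]])}
top {'vertical_fov': 48.40290466348557, 'cx': 325.5518394872265, 'cy': 204.48257741875557, 'extrinsics': array([[-0.0081, -0.9968,  0.079 ,  0.4726],
       [-0.9999,  0.0091,  0.0126, -0.029 ],
       [-0.0133, -0.0788, -0.9968,  1.4031],
       [ 0.    ,  0.    ,  0.    ,  1.    ]])}
{'time_s': 0.1, 'joint_positions': array([-55.7365,  28.7495, -24.4541,  88.8849,  12.6522,  65.2197,
       -12.0502]), 'qd': array([ 0.0445, -0.0879, -0.0368, -0.2162,  0.1255, -0.0017,  0.0026]), 'effort': array([ -0.0112, -56.7875,  -5.8381, -27.9918,  -0.0689,   0.0241,
         0.    ]), 'eef_pos': array([0.2134, 0.6133, 0.2258]), 'ee_rot': array([[-0.9445,  0.3286, -0.0006],
       [ 0.3286,  0.9445, -0.0016],
       [ 0.    , -0.0018, -1.    ]]), 'force': array([ 0.0391,  0.882 , -0.2021]), 'torque': array([ 0.017 ,  0.0236, -0.0348]), 'grip_force': 0.0, 'gripper_width': 0.09168976759885991}
```

View pics/top0.png

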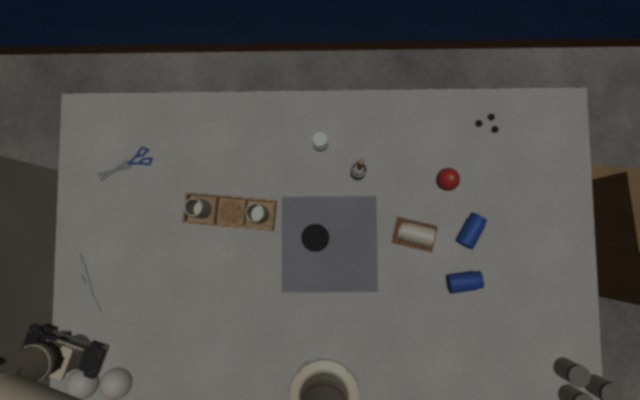

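View pics/side0.png

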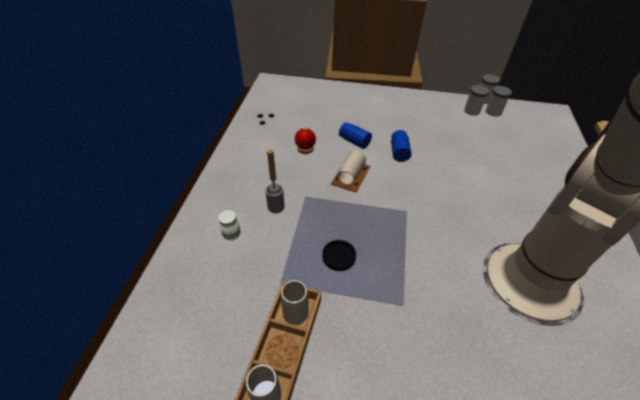

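The top view shows the rest with the jar at (415,235), dish (316,238), pot and brush (358,170), crate (230,212) with the empty cell in the middle. The side view shows the pot at (275,197), dish (339,255) and jar (352,167). I'll enlarge both.

```bash
python3 - <<'E'
import cv2,numpy as np
def crop(n,x0,y0,x1,y1,s,o):
    a=cv2.imread(f"pics/{n}0.png")[y0:y1,x0:x1]
    a=cv2.resize(a,None,fx=s,fy=s,interpolation=cv2.INTER_CUBIC)
    a=np.clip(255*(a/255.)**.6*1.15,0,255).astype(np.uint8)
    for i in range(x0-x0%20+20,x1,20): cv2.line(a,(int((i-x0)*s),0),(int((i-x0)*s),6),(0,255,255),1); cv2.putText(a,str(i),(int((i-x0)*s)-10,16),0,.35,(0,255,255))
    for i in range(y0-y0%20+20,y1,20): cv2.line(a,(0,int((i-y0)*s)),(6,int((i-y0)*s)),(0,255,255),1); cv2.putText(a,str(i),(8,int((i-y0)*s)+4),0,.35,(0,255,255))
    return a
a=crop("top",340,150,450,260,4,0); b=crop("top",175,180,345,255,4,0)
c=np.zeros((a.shape[0]+0,400,3),np.uint8)
cv2.imwrite("pics/c1.png",np.vstack([crop("top",175,185,340,255,4.8,0),np.hstack([crop("top",345,150,445,255,2.4,0),crop("top",345,150,445,255,2.4,0)])[:,:792] if 0 else crop("top",345,190,510,252,4.8,0)])[:600])
cv2.imwrite("pics/c2.png",crop("side",200,130,400,280,4,0))
E
```

```text
(no output)
```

View pics/c1.png

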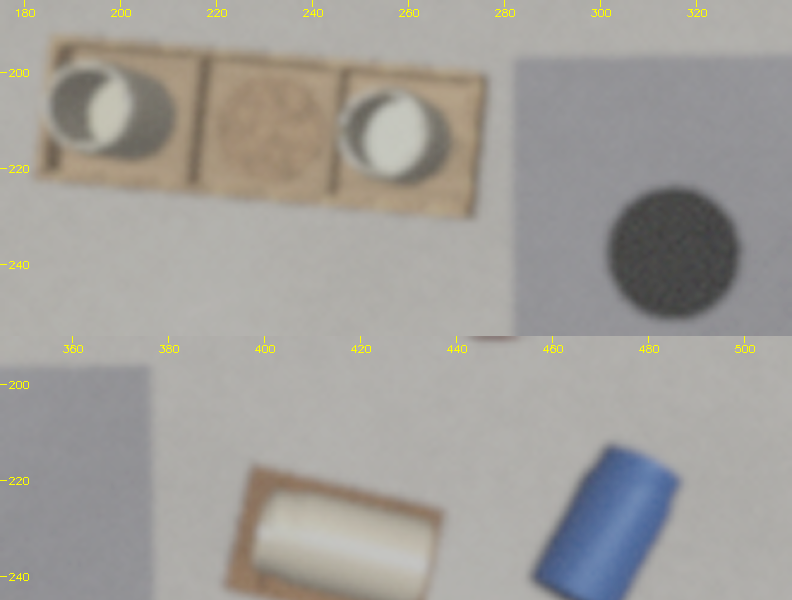

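View pics/c2.png

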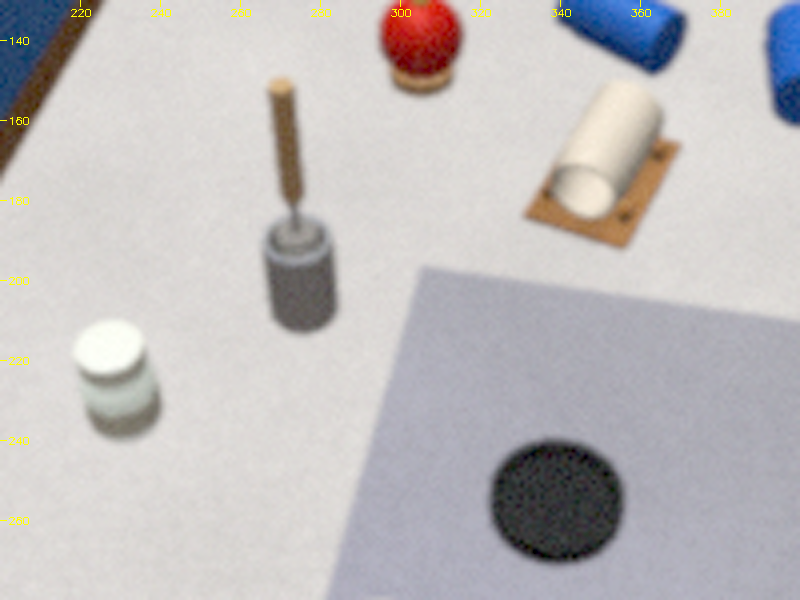

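```bash
cat > h.py <<'E'
from bench import robot
import cv2,numpy as np
np.set_printoptions(precision=4,suppress=True)
def cam(n):
    c=robot.calibration(n); f=200/np.tan(np.radians(c["vertical_fov"]/2))
    return np.array([[f,0,c["cx"]],[0,f,c["cy"]],[0,0,1]]),c["extrinsics"]
def ray(n,uv):
    K,E=cam(n); d=E[:3,:3]@np.linalg.inv(K)@np.array([uv[0],uv[1],1]); return E[:3,3],d/np.linalg.norm(d)
def plane(n,uv,z):
    o,d=ray(n,uv); return o+d*(z-o[2])/d[2]
def tri(a,b):
    (o1,d1),(o2,d2)=ray("top",a),ray("side",b)
    t=np.linalg.lstsq(np.c_[d1,-d2],o2-o1,rcond=None)[0]; p,q=o1+t[0]*d1,o2+t[1]*d2
    return (p+q)/2,np.linalg.norm(p-q)
def proj(n,p):
    K,E=cam(n); q=K@(E[:3,:3].T@(np.asarray(p)-E[:3,3])); return q[:2]/q[2]
def crop(a,x0,y0,x1,y1,s):
    a=cv2.resize(a[y0:y1,x0:x1],None,fx=s,fy=s,interpolation=cv2.INTER_CUBIC)
    a=np.clip(255*(a/255.)**.6*1.15,0,255).astype(np.uint8)
    for i in range(x0-x0%10+10,x1,10): cv2.putText(a,str(i),(int((i-x0)*s)-10,10),0,.35,(0,255,255))
    for i in range(y0-y0%10+10,y1,10): cv2.putText(a,str(i),(0,int((i-y0)*s)+4),0,.35,(0,255,255))
    return a
E
python3 - <<'E'
from h import *
T=cv2.imread("pics/top0.png");S=cv2.imread("pics/side0.png")
def seg(im,box,f,mn=20):
    x0,y0,x1,y1=box; m=np.zeros(im.shape[:2],np.uint8); m[y0:y1,x0:x1]=f(cv2.GaussianBlur(im,(3,3),0)[y0:y1,x0:x1].astype(int)).astype(np.uint8)
    cs=cv2.findContours(m,cv2.RETR_EXTERNAL,cv2.CHAIN_APPROX_NONE)[0]; return max(cs,key=cv2.contourArea)
wood=lambda a:(a[...,2]-a[...,0]>14)
dark=lambda a:a.sum(2)<170
for n,im,b in(("top",T,(290,210,345,265)),("side",S,(310,230,370,280))):
    c=seg(im,b,dark); e=cv2.fitEllipse(c); print("dish",n,e, plane(n,e[0],.013 if n=="side" else .018))
c=seg(T,(175,185,285,240),wood); r=cv2.minAreaRect(c); b=cv2.boxPoints(r); print("crate",r); P=np.array([plane("top",p,.045) for p in b]); print(P,P.mean(0))
c=seg(T,(380,205,450,262),wood); r=cv2.minAreaRect(c); b=cv2.boxPoints(r); print("rest",r); P=np.array([plane("top",p,.006) for p in b]); print(P,P.mean(0))
c=seg(S,(325,130,375,195),wood); r=cv2.minAreaRect(c); P=np.array([plane("side",p,.006) for p in cv2.approxPolyDP(cv2.convexHull(c),4,True)[:,0]]); print("rest side",P)
print("liner side?",plane("side",(281,351),.009))
print("pot side",plane("side",(274.5,190),.075)); print("mouth side",[plane("side",(346,177),z) for z in(.03,.036)])
cv2.imwrite("pics/c3.png",np.hstack([crop(T,340,150,390,190,8)[:,:400],crop(T,388,208,446,262,6.5)[:320]]))
E
```

```text
dish top ((314.91497802734375, 237.42311096191406), (27.066251754760742, 27.355674743652344), 162.19007873535156) [0.48   0.0223 0.018 ]
dish side ((338.8251953125, 255.08624267578125), (30.399293899536133, 33.015098571777344), 101.51032257080078) [0.4788 0.029  0.013 ]
crate ((228.8524627685547, 210.62295532226562), (93.07074737548828, 32.41179656982422), 5.19442892074585)
[[0.5287 0.4315 0.045 ]
 [0.6281 0.4242 0.045 ]
 [0.5994 0.138  0.045 ]
 [0.5005 0.1469 0.045 ]] [0.5642 0.2852 0.045 ]
rest ((414.18133544921875, 234.138427734375), (42.108612060546875, 27.70181655883789), 13.392498016357422)
[[ 0.4616 -0.2132  0.006 ]
 [ 0.5457 -0.2349  0.006 ]
 [ 0.514  -0.3622  0.006 ]
 [ 0.4304 -0.3399  0.006 ]] [ 0.4879 -0.2876  0.006 ]
rest side [[ 0.4564 -0.3877  0.006 ]
 [ 0.431  -0.3279  0.006 ]
 [ 0.462  -0.209   0.006 ]
 [ 0.5438 -0.2271  0.006 ]
 [ 0.5011 -0.3995  0.006 ]]
liner side? [0.5636 0.2914 0.009 ]
pot side [ 0.6804 -0.1057  0.075 ]
mouth side [array([ 0.4983, -0.2422,  0.03  ]), array([ 0.4978, -0.2359,  0.036 ])]
```

View pics/c3.png

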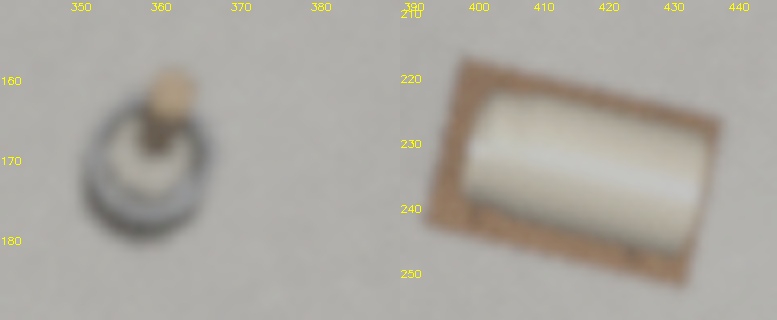

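```bash
cat >> h.py <<'E'
Z=np.array([0,0,1.])
def unit(a): a=np.asarray(a,float); return a/np.linalg.norm(a)
def rot(z,y):            # tool z (pointing) and closing line y
    z=unit(z); y=unit(y-np.dot(y,z)*z); return np.c_[np.cross(y,z),y,z]
def down(ang):           # vertical tool, closing line at ang deg from +x
    a=np.radians(ang); return rot(-Z,np.array([np.cos(a),np.sin(a),0]))
U=unit([.0312,.1267,0]); A=np.radians(20)
def tcp(g,R): return np.asarray(g)+.019*R[:,2]
E
python3 - <<'E'
from h import *
print("handle top",tri((361.6,161.3),(270.2,152)))
print("handle low end side/top at z=.115",plane("side",(273,180.5),.115),plane("top",(359.2,168.5),.115))
print("pot base bottom edge top", plane("top",(357.5,180.2),0), "side bottom",plane("side",(275.5,212.5),0))
m=plane("top",(399.4,230.3),.036);b=plane("top",(433.2,237.2),.036);print("jar ends",m,b,(m+b)/2,np.linalg.norm(m-b))
print("mouth tri",tri((399.4,230.3),(346,177)))
for n,p in(("paint",(320,140)),):print(n,plane("top",p,.075))
# IK
N=np.cross(Z,U)
mid=np.array([.488,-.285,.036])+.005*U
for s in(1,-1):
    R0=rot(-Z*np.cos(A)-U*np.sin(A),s*N); print("grasp",s,robot.solve_ik(tcp(mid,R0),R0))
for s in (1,-1):
  for yaw in range(-90,181,15):
    h=np.array([np.cos(np.radians(yaw)),np.sin(np.radians(yaw)),0])
    R=rot(h*np.cos(A)-Z*np.sin(A),s*np.cross(Z,h)); q=robot.solve_ik(tcp([.4795,.0245,.06],R),R); q2=robot.solve_ik(tcp([.4795,.0245,.2],R),R)
    if q is not None: print(s,yaw,np.round(q),None if q2 is None else np.round(q2))
E
```

```text
handle top (array([ 0.6842, -0.1131,  0.2033]), np.float64(0.0010624250990222037))
handle low end side/top at z=.115 [ 0.6804 -0.102   0.115 ] [ 0.6791 -0.1119  0.115 ]
pot base bottom edge top [ 0.6601 -0.1134  0.    ] side bottom [ 0.6787 -0.0888  0.    ]
jar ends [ 0.4996 -0.2372  0.036 ] [ 0.4777 -0.3398  0.036 ] [ 0.4886 -0.2885  0.036 ] 0.10488805495673388
mouth tri (array([ 0.4988, -0.2375,  0.0344]), np.float64(0.0016491029582555202))
paint [0.7739 0.003  0.075 ]
grasp 1 [ 24.1976  35.9245 -11.579  112.2602  43.5694  40.7889 145.2865]
grasp -1 [  0.8099  36.6789  17.7605 113.0907  17.9525  32.3604 -13.9276]
1 -90 [-49.  59.  14. 102.  39.  76. -67.] [-49.  44.  14. 106.  42.  85. -60.]
1 -75 [-54.  56.  13. 113.  51.  68. -73.] [-54.  39.  13. 116.  52.  77. -63.]
1 -60 [-58.  55.  12. 123.  66.  62. -83.] [-56.  35.  10. 127.  65.  72. -70.]
1 -45 [-58.  55.   9. 133.  85.  62. -97.] [-53.  31.   3. 137.  81.  70. -78.]
1 45 [ -4.  69.  39. 137. 244. 111. -90.] None
1 60 [ 46.  54. -12. 126. -80.  61. -92.] [  34.   33.    1.  131.  -80.   73. -107.]
1 75 [ 32.  54.   1. 116
[... 925 characters left out ...]
4.  69.  39. 137. 244. 111.  90.] None
-1 60 [ 46.  54. -12. 126. -80.  61.  88.] [ 74.  43. -45. 130. -63.  47.  61.]
-1 75 [ 64.  62. -37. 115. -42.  50.  60.] [ 47.  38. -17. 119. -60.  71.  63.]
-1 90 [ 46.  59. -21. 105. -43.  68.  63.] [ 24.  41.   6. 109. -58.  89.  67.]
-1 105 [ 36.  60. -15.  95. -37.  80.  63.] [ 25.  45.  -1.  99. -46.  94.  63.]
-1 120 [ 26.  63. -10.  86. -32.  91.  65.] [ 22.  49.  -4.  90. -37. 101.  63.]
-1 135 [ 22.  66. -13.  78. -22.  98.  64.] [ 21.  54. -11.  82. -26. 107.  62.]
-1 150 [ 18.  69. -16.  72. -12. 105.  66.] [ 18.  57. -18.  75. -15. 113.  62.]
-1 165 [ 12.  71. -18.  67.  -2. 111.  70.] None
-1 180 [  5.  72. -17.  65.   6. 115.  77.] None
```

```bash
python3 - <<'E'
from h import *
N=np.cross(Z,U); R0=rot(-Z*np.cos(A)-U*np.sin(A),-N)
g=np.array([.4888,-.287,.036])+.005*U; p=tcp(g,R0)
robot.move_pose([.45,.10,.33],down(0)@np.eye(3)) if robot.solve_ik([.45,.10,.33],down(0)) is not None else print("noik")
robot.move_pose(p-.13*R0[:,2],R0)
print(robot.read_state()["time_s"],robot.read_state()["joint_positions"])
print("hit",robot.move_l(p,max_speed=.1,threshold=6))
s=robot.read_state();print(s["time_s"],s["eef_pos"]-p,s["force"])
cv2.imwrite("pics/g.png",crop(robot.capture("side"),300,110,420,210,6.5))
E
```

```text
3.625 [ -2.8334  24.3617  16.2179 110.65    18.0961  47.8019 -14.1343]
hit False
5.075 [0.0007 0.0001 0.0006] [ 0.0813  0.2058 -0.4327]
```

View pics/g.png

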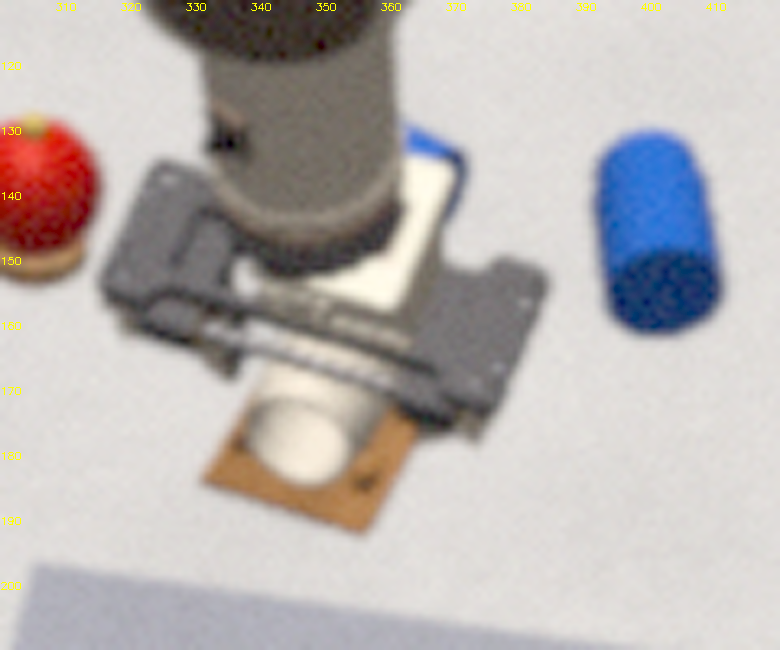

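The gripper straddles the jar at mid-length: mouth rim at about (346,177), fingers at about (333,165) and (372,175), with no contact. I'll close, lift and stand the jar up above the dish.

```bash
cat >> h.py <<'E'
DISH=np.array([.4795,.0245,0]); h=np.array([np.cos(np.radians(95)),np.sin(np.radians(95)),0])
RP=rot(h*np.cos(A)-Z*np.sin(A),-np.cross(Z,h))
E
python3 - <<'E'
from h import *
robot.gripper_to(.05,6); w=robot.read_state(); robot.gripper_to(.05,30)
s=robot.read_state();print(w["gripper_width"],s["gripper_width"],s["grip_force"],s["force"])
p=s["eef_pos"].copy(); robot.move_l(p+[0,0,.16],max_speed=.12)
robot.move_pose(tcp(DISH+[0,0,.16],RP),RP)
s=robot.read_state();print(s["time_s"],s["joint_positions"],s["gripper_width"],s["force"])
S=robot.capture("side");T=robot.capture("top")
cv2.imwrite("pics/up.png",np.hstack([crop(S,290,150,390,290,4),crop(T,270,190,370,330,4)]))
E
```

```text
0.060801629352086675 0.06018473258805212 29.994081985205412 [-2.1724  0.8933  2.9842]
8.6083 [ 33.212   46.8394  -6.9894 105.1707 -48.9967  83.1802  63.7936] 0.05995689018073316 [-0.5049 -0.0845 -2.3308]
```

View pics/up.png

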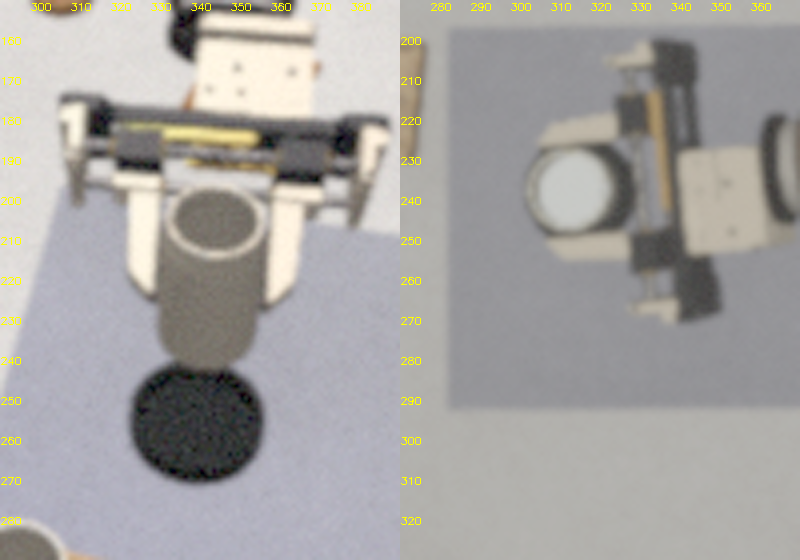

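Jar upright, mouth up: rim at side (343.5,205.5) and top (313,237.5). I'll compare those with the robot's coordinates to get the camera bias.

```bash
python3 - <<'E'
from h import *
s=robot.read_state(); g=s["eef_pos"]-.019*s["ee_rot"][:,2]; m=g+[0,0,.045]
print(g,"side pred",proj("side",m),"top pred",proj("top",m), "tri",tri((313,237.5),(343.5,205.5)),m, "axis tilt",np.degrees(np.arccos(s["ee_rot"][:,2]@RP[:,2])))
print("rel brush", plane("top",(361.6,161.3),.213),plane("side",(270.2,152),.213),plane("top",(359.2,168.5),.115))
E
```

```text
[0.4795 0.0246 0.1599] side pred [343.5538 203.5606] top pred [311.4983 237.2912] tri (array([0.4792, 0.021 , 0.1946]), np.float64(0.0005051663537083995)) [0.4795 0.0246 0.2049] axis tilt 0.159690920591166
rel brush [ 0.683  -0.1123  0.213 ] [ 0.6797 -0.1021  0.213 ] [ 0.6791 -0.1119  0.115 ]
```

```bash
python3 - <<'E'
from h import *
robot.move_l(tcp(DISH+[0,0,.075],RP),max_speed=.12)
hit=robot.move_l(tcp(DISH+[0,0,.050],RP),max_speed=.02,threshold=3)
s=robot.read_state();g=s["eef_pos"]-.019*s["ee_rot"][:,2];print(hit,g,s["force"])
robot.gripper_to(.062,5); robot.gripper_to(.085)
s=robot.read_state();print(s["time_s"],s["force"],s["gripper_width"])
p=s["eef_pos"]
robot.move_l(p-.12*h+[0,0,.04],max_speed=.15)
S=robot.capture("side");T=robot.capture("top")
cv2.imwrite("pics/placed.png",np.hstack([crop(S,290,190,390,290,4),crop(T,270,190,370,290,4)]))
E
```

```text
True [0.4794 0.0243 0.058 ] [ 0.446  -2.6229  5.1412]
11.2667 [-0.1778 -0.3704 -0.0055] 0.08506535233333838
```

View pics/placed.png

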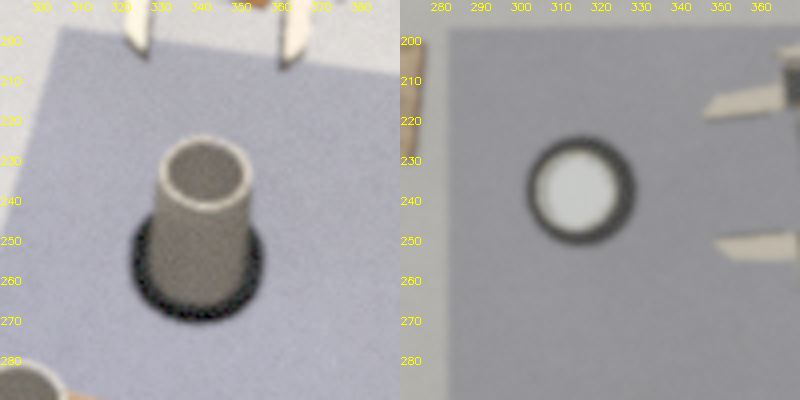

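The jar stands upright in the dish, rim at side (341,233) and top (314,237), centred within a few mm, and the gripper is clear. Next, the brush.

```bash
cat >> h.py <<'E'
BR=np.array([.681,-.108,0]); JAR=np.array([.4794,.0243,0])
E
python3 - <<'E'
from h import *
Rs=[down(90),down(-90)]
robot.move_l(robot.read_state()["eef_pos"]+[0,0,.12],max_speed=.2)
c=[(np.abs(q-robot.read_state()["joint_positions"]).max(),i) for i,R in enumerate(Rs) if (q:=robot.solve_ik(BR+[0,0,.29],R)) is not None]; print(c)
R=Rs[min(c)[1]]; print(R[:,1])
robot.move_pose([.56,-.1,.33],R); robot.move_pose(BR+[0,0,.27],R)
print(robot.move_l(BR+[0,0,.161],max_speed=.1,threshold=5))
robot.gripper_to(.01,4); s=robot.read_state(); print(s["gripper_width"],s["force"],s["eef_pos"],s["time_s"])
S=robot.capture("side");T=robot.capture("top")
cv2.imwrite("pics/br.png",np.hstack([crop(S,230,120,330,220,4),crop(T,310,120,410,220,4)]))
E
```

```text
[(np.float64(49.70621573325617), 0), (np.float64(137.55257038984485), 1)]
[0. 1. 0.]
False
0.01712799126314746 [-0.2933  1.2842 -0.936 ] [ 0.681  -0.1078  0.1609] 16.825
```

View pics/br.png

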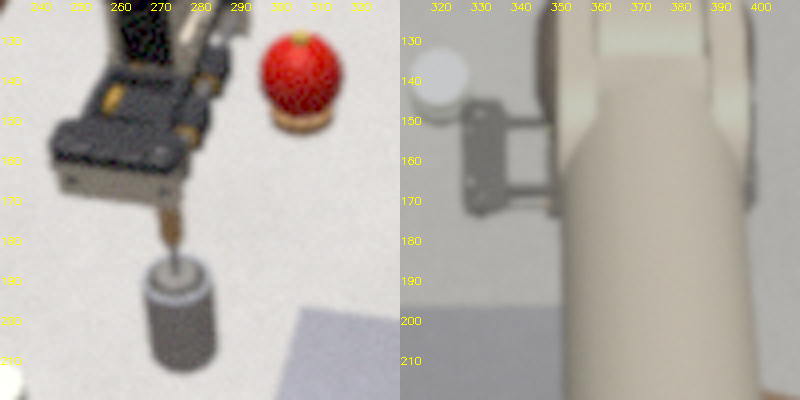

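The gripper holds the handle (width 17.1 mm), and the bristles sit central in the pot at (274,187). I'll lift, carry the brush over the jar and look once.

```bash
python3 - <<'E'
from h import *
robot.gripper_to(.005,35); s=robot.read_state(); p=s["eef_pos"]; print(s["gripper_width"],s["force"])
robot.move_l([p[0],p[1],.335],max_speed=.12)
robot.move_l(JAR+[0,0,.335],max_speed=.2)
robot.move_l(JAR+[0,0,.285],max_speed=.1)
s=robot.read_state(); print(s["time_s"],s["eef_pos"],s["force"],s["gripper_width"],s["joint_positions"])
S=robot.capture("side");T=robot.capture("top");cv2.imwrite("pics/T_ov.png",T)
print("tip pred",proj("side",JAR+[0,0,.129]),"handle low",proj("side",JAR+[0,0,.239]),"mouth",proj("side",JAR+[0,0,.104]))
cv2.imwrite("pics/ov.png",crop(S,300,110,390,290,3.3*1.0))
E
```

```text
0.016413631806226174 [ 0.0838  0.9415 -0.1335]
20.75 [0.4798 0.0243 0.2852] [ 0.3293  0.1804 -1.0674] 0.01654368709501142 [ 10.7023   6.8163 -18.1675 108.5843   2.3297  64.9432  81.6571]
tip pred [341.5379 225.2507] handle low [344.6158 192.6997] mouth [340.9174 231.8124]
```

View pics/ov.png

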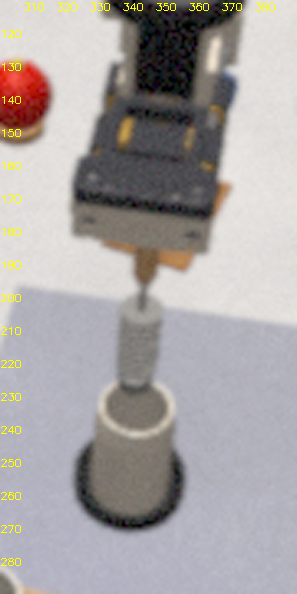

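Bristle tip at about (340,226), just above the mouth at (342,233.5): roughly 3 mm too far in +x. I'll shift by 3 mm and scrub.

```bash
python3 - <<'E'
from h import *
J=JAR+[-.003,0,0]; O=.156
robot.move_l(J+[0,0,.285],max_speed=.1)
if robot.move_l(J+[0,0,.020+O],max_speed=.08,threshold=4): print("early",robot.read_state()["eef_pos"],robot.read_state()["force"]); raise SystemExit
for i in range(3):
    robot.pause(.1); f0=robot.read_state()["force"]
    hit=robot.move_l(J+[0,0,.000+O],max_speed=.02,threshold=4.0)
    robot.pause(.25); s=robot.read_state(); print(i,hit,s["eef_pos"],s["force"]-f0,s["time_s"])
    if abs(s["force"][2]-f0[2])<3.2:
        e=s["eef_pos"]; robot.move_l(J+[0,0,e[2]-.003],max_speed=.02); robot.pause(.2); s=robot.read_state(); print("more",s["eef_pos"],s["force"]-f0)
    robot.move_l(J+[0,0,(.087 if i<2 else .14)+O],max_speed=.12); robot.pause(.1)
    if i<2: robot.move_l(J+[0,0,.020+O],max_speed=.12)
s=robot.read_state(); print(s["eef_pos"],s["gripper_width"],s["time_s"],s["force"])
E
```

```text
0 True [0.4763 0.0243 0.158 ] [ 0.537  -0.56    3.7461] 23.8083
1 True [0.4763 0.0243 0.1578] [-0.6313  0.7117  5.2338] 26.675
2 True [0.4762 0.0243 0.1578] [-0.3343 -0.5718  3.5747] 29.5417
[0.4759 0.0243 0.2951] 0.01624506203973004 30.9417 [ 0.6662 -0.143  -1.1082]
```

```bash
python3 - <<'E'
from h import *
P=np.array([.681,-.1078,0])
robot.move_l([.476,.0243,.335],max_speed=.15)
robot.move_l(P+[0,0,.335],max_speed=.2)
hit=robot.move_l(P+[0,0,.19],max_speed=.1,threshold=4); print("early",hit)
if hit: print(robot.read_state()["eef_pos"],robot.read_state()["force"]); raise SystemExit
print(robot.move_l(P+[0,0,.1605],max_speed=.03,threshold=2.5)); s=robot.read_state(); print(s["eef_pos"],s["force"])
robot.gripper_to(.03,5); robot.gripper_to(.085); robot.pause(.3)
s=robot.read_state(); print(s["time_s"],s["force"])
robot.move_l(P+[0,0,.285],max_speed=.12)
S=robot.capture("side");T=robot.capture("top");cv2.imwrite("pics/S1.png",S);cv2.imwrite("pics/T1.png",T)
c=[]
for a in(-5.7,174.3):
    for q in [robot.solve_ik(JAR+[0,0,.2],down(a))]: c.append((a,q))
print(c)
A0=cv2.imread("pics/side0.png").astype(int); print("brush diff",[(np.abs(S.astype(int)-A0).mean(2)[r0:r1,255:295].mean()) for r0,r1 in((148,165),(165,182),(182,215))])
E
```

```text
early False
False
[ 0.681  -0.1077  0.1609] [-1.4406  0.5184  2.2481]
37.2417 [-0.3105  0.8693 -0.2235]
[(-5.7, array([ -5.0884,  11.4054,  -1.1448, 114.8624,   0.2808,  53.7347,
       -12.0767])), (174.3, array([ 52.9914,  28.7721, -73.9158, 113.2625,  31.5709,  62.0504,
       139.4327]))]
brush diff [np.float64(5.053921568627451), np.float64(4.4034313725490195), np.float64(3.8714646464646463)]
```

```bash
python3 - <<'E'
from h import *
R=down(-5.7); C=np.array([.5645,.291,0])
robot.move_pose(JAR+[0,0,.24],R); robot.gripper_to(.09)
if robot.move_l(JAR+[0,0,.056],max_speed=.12,threshold=5): print("hit",robot.read_state()); raise SystemExit
robot.gripper_to(.05,6); robot.gripper_to(.05,25); s=robot.read_state(); print(s["gripper_width"],s["force"],s["eef_pos"],s["time_s"])
robot.move_l(JAR+[0,0,.215],max_speed=.12); robot.move_l(C+[0,0,.215],max_speed=.2)
robot.move_l(C+[0,0,.078],max_speed=.1,threshold=6)
hit=robot.move_l(C+[0,0,.055],max_speed=.02,threshold=3); s=robot.read_state(); print(hit,s["eef_pos"],s["force"],s["time_s"])
E
```

```text
0.05914475392194555 [-0.5453 -0.3998  4.03  ] [0.4794 0.0243 0.0561] 42.975
True [0.5643 0.2909 0.0611] [-0.2525 -0.1111  5.0371] 48.325
```

Contact came at TCP z 0.0611, as expected (0.061) for a jar on the cork. I'll release and check.

```bash
python3 - <<'E'
from h import *
robot.gripper_to(.064,5); robot.gripper_to(.085); 
p=robot.read_state()["eef_pos"]; robot.move_l(p+[0,0,.17],max_speed=.12)
robot.move_pose([.35,-.25,.30],down(-5.7)) if robot.solve_ik([.35,-.25,.30],down(-5.7)) is not None else print("noik")
robot.pause(.3); S=robot.capture("side"); print(robot.read_state()["time_s"])
cv2.imwrite("pics/fin.png",crop(S,200,110,400,400,2))
E
```

```text
53.2667
```

View pics/fin.png

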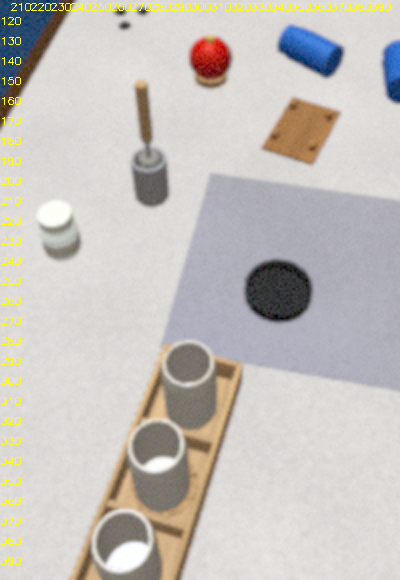

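The jar stands upright in the middle cell at about (279,341), the brush is upright in its pot at (272,180), and the other objects look unmoved.

```bash
python3 -c "
from bench import robot
print(robot.close_job())"
```

```text
the job is handed in; nothing more can be done
None
```

The job is handed in at about 53 s: the jar was scrubbed with three presses of roughly 4–5 N and stands on the cork disc, the brush is back in its pot, and the last picture shows nothing else disturbed; the judge returned no verdict.

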